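# Wedge up the unbolted end of a gear reducer for shimming

### The job

The gear reducer is to be shimmed on its base plate at the end where the two hold-down bolts have been taken out. Pick up the wooden wedge and push it, thin end first, along the base plate between the two pads under that end, until the foot there just lifts clear of its pads, by about 3 mm, with the reducer resting on the wedge and not on the gripper. Finish while still holding the wedge in place there so that a workmate can slip the shims in, and leave everything else on the bench where it is.

Things in the scene. Friction and masses are not known exactly. Their poses are not given: they have to be found in the camera images.
- base: drive base: flat dark steel plate fixed to the bench, 150 mm (its x) by 340 mm (its y) by 10 mm thick, origin at the centre of its underside on the bench, z up; long axis = y, lying roughly across in front of the robot. Four bright steel pads stand on it, tops 20 mm above the bench, at x +-28 to +-64 mm and y +-46 to +-78 mm; so at each end a clear lane 56 mm wide (x within +-28 mm) and 10 mm high runs along y on the plate under the reducer
- bolts: the two M8 hold-down bolts that are still in (hex heads on 20 mm washers), both at one end of the base: origin at bench level midway between the two, on the base's y axis 62 mm from the base's centre, at its +y or its -y end; the bolts stand at x +-48 mm. They are fixed, and backed off 1.5 mm above the foot, so the reducer can tilt a little about that end. At the other end the bolts are out and the slots are empty
- gear: grey worm gear reducer, 1.0 to 1.5 kg, on a cast foot plate, standing loose on the four pads, kept in place by the bolts; origin at the centre of the foot plate's underside, axes as the base's (long axis y). Foot plate 8 mm thick, a cross bar at each end 120 mm (x) by 28 mm (y), outer edges at y +-76 mm; housing 56 x 94 mm, its top 100 mm and its breather plug 112 mm above that underside, round covers to x +-42 mm. Its underside is flat, 10 mm above the base plate
- foot_p (a point): middle of the underside of the reducer's +y foot bar (0, +62 mm, 0 in the reducer's frame); 20 mm above the bench when the foot is down on its pads
- foot_n (a point): middle of the underside of the reducer's -y foot bar (0, -62 mm, 0 in the reducer's frame); 20 mm above the bench when the foot is down on its pads
- wedge_grip (a point): place to hold the loose dark hardwood wedge, on its centre line 48 mm towards the thick end from mid-length, half-way up (12.5 mm above its flat underside; the wedge is 25 mm thick there). Wedge: 140 mm long (x), 32 mm wide (y), 75 g, flat underside, evenly tapered top from 29 mm thick at the tail (22 mm behind this point) to 3 mm at the thin end (118 mm ahead of this point); x points to the thin end, z up. It lies on the bench on its underside
- wedge_tip (a point): middle of the wedge's thin end, 1.5 mm above its underside
- wedge: the same wedge, origin at the centre of its underside at mid-length; driving it under the foot takes a push of about 6 to 14 N, and it does not slip back by itself
- offcut: bystander: plain square-cut hardwood block, 95 x 32 x 29 mm, no taper, origin at the centre of its underside
- wrench: bystander: steel wrench lying flat in front of the base
- dish: bystander: round steel parts dish, 92 mm across, 18 mm tall, with the bolts that were taken out
- shims: bystander: small pile of slotted steel shims, 60 x 60 mm, 12 mm high
- tape: bystander: black tape measure, 74 x 36 x 70 mm
- square: bystander: flat L-shaped steel square, 300 x 200 mm, lying flat
Things that resemble listed ones, but are neither listed nor needed, are in the scene too. What is shaped like the gear but yellow is not meant.

How it is judged:
By the outcome, as a careful person would: the job done as asked, in the order asked, and still so for the second after the job is handed in, while the arm keeps its last pose, push and grip.
It also fails if it takes over 48 s, if anything falls off the work surface, if the arm or the gripper's body presses on something with over 40 N, if the wrist force passes 120 N, or if a joint passes its speed limit or range.

### The arm

A 7-joint arm with a two-finger parallel gripper is mounted at the origin on the work surface. World frame = base frame: x ahead of the robot, y to its left, z up, the work surface at z = 0. Lengths are in m, angles in rad, forces in N, time in s.
With the tool pointing down it reaches from about 0.4 to 0.9 m from the base axis. Payload 5.5 kg.
Tool frame: the origin (TCP) lies midway between the tips of the shut fingers; the grasp point (between the pads) lies 19 mm behind it (manip.grip_depth is the distance from the TCP to the grasp point, in m); z points along the fingers, x is the direction in which the jaws open and shut, and the axes are right-handed (so a half turn about z gives the same grasp; the last joint's range is limited). The gripper opens to 92 mm and grips with 3 to 60 N. Pads are 19 mm wide; open, the fingers measure 130 mm over their backs; the gripper's body (75 mm by 190 mm) begins 47 mm behind the grasp point.
Start: joints at [1.485, 0.501, -0.427, 1.55, 0.221, 1.138, -0.21], TCP at [0.222, -0.611, 0.227] pointing down, gripper open.
Joint ranges: [-2.88, 2.88], [-0.31, 2.03], [-1.54, 1.56], [0.2, 2.42], [-1.41, 4.55], [0.19, 2.02], [-2.57, 2.57]. Speed limits (rad/s): [2.57, 2.57, 3.14, 3.14, 3.14, 3.14, 3.14].

### API

Orientations are given as a unit quaternion [x, y, z, w].
In Python, from bench import manip, effector, viewer gives the robot as it stands. Calls block until the motion is done:
- manip.move_pose(position, orientation): joint-space move of the TCP to a pose.
- manip.servo_line(position, ori=None, vel=0.15): straight line of the TCP; ori=None keeps the orientation; vel is the mean speed in m/s.
- manip.movej(angles): joint-space move.
- effector.open_jaws() and effector.close(f_grip=None): open the fingers fully, or close them until they stop; f_grip is the grip in N (None keeps the last).
- manip.sleep(seconds).
- manip.solve_ik(position, orientation): joint angles nearest the present ones, or None.
- viewer.get_image(name): name is "side" or "top" or "wrist"; returns the picture (400x640x3 uint8, red, green, blue); there is no depth.
- viewer.get_calibration(name): a dict with "vfov" (degrees; the focal length in pixels is half the picture's height over the tangent of half this angle, whatever the lens; pixels are square), "cx", "cy" (the principal point, pixels), "dist_coeffs" ([k1, k2, p1, p2, k3] as OpenCV has them; the pictures are not rectified), "eye" and "attitude" of the camera in the world. Camera axes: x right, y down, z forward; pixel columns grow to the right and rows downward; lengths in m; the calibration is good to about 2 mm. A picture is of the moment at which its call begins: read the wrist's pose just before it. get_calibration takes no time and is no camera call; for the wrist camera it gives the pose at the moment of the call.
A pose or a line that the arm cannot do raises manip.PlanningError and nothing moves.
- manip.hand_in(): hands the job in, once; it reports no verdict.
Readings, each from a call of its own:
- manip.current_clock(): time.
- manip.current_q(): joint angles.
- manip.current_joint_velocities(): joint speeds.
- manip.current_tau(): joint torques, N m.
- manip.current_tool_pos(): TCP position.
- manip.current_tcp_rot(): TCP orientation.
- manip.current_force(): force on the tool from outside, world axes, zero at the start.
- manip.current_wrist_torque(): the same for the moment, N m.
- manip.current_finger_gap(): finger opening in m.
Only numpy, scipy, OpenCV 4.12 (cv2) and the standard library are available. Lean on these libraries where they do the work, as an engineer would, in place of code of your own. Each camera call takes 0.05 s, during which the arm holds its last target. There are 200 camera calls.

## Working session

There is one attempt and no reset: what is moved stays moved. The work goes in short steps, each a Python script; the robot and the scene stay as the last script left them, time stands still between calls to the robot, and variables do not carry over. Pictures are saved under pics/ and viewed, about 8 in all and at most 12, crops included, and the job is handed in when it is done.

```bash
ls; mkdir -p pics; cat > h.py <<'E'
import numpy as np, cv2
from scipy.spatial.transform import Rotation as R
from bench import manip, effector, viewer
def cal(n):
    c=viewer.get_calibration(n); f=200/np.tan(np.radians(c["vfov"])/2)
    K=np.array([[f,0,c["cx"]],[0,f,c["cy"]],[0,0,1]]); A=np.array(c["attitude"],float)
    Rm=R.from_quat(A).as_matrix() if A.size==4 else A.reshape(3,3)
    return K,np.array(c["dist_coeffs"],float),np.array(c["eye"],float),Rm
def ray(C,uv):
    K,d,e,Rm=C; p=cv2.undistortPoints(np.array(uv,float).reshape(-1,1,2),K,d).reshape(-1,2)
    v=np.c_[p,np.ones(len(p))]@Rm.T; return v/np.linalg.norm(v,axis=1)[:,None]
def onz(C,uv,z):
    v=ray(C,uv); return C[2]+v*((z-C[2][2])/v[:,2])[:,None]
def tri(Cs,uvs):
    A=0;b=0
    for C,uv in zip(Cs,uvs):
        v=ray(C,uv)[0]; P=np.eye(3)-np.outer(v,v); A=A+P; b=b+P@C[2]
    return np.linalg.solve(A,b)
def proj(C,P):
    K,d,e,Rm=C; P=np.asarray(P,float).reshape(-1,3)
    return cv2.projectPoints((P-e)@Rm,np.zeros(3),np.zeros(3),K,d)[0].reshape(-1,2)
def snap(n,fn):
    C=cal(n); im=viewer.get_image(n); cv2.imwrite("pics/"+fn,im[:,:,::-1]); return C,im
E
python3 - <<'E'
from h import *
for n in("top","side","wrist"):
    c=viewer.get_calibration(n);print(n,c); snap(n,n+"0.png")
print(manip.current_clock(),manip.current_tcp_rot(),manip.current_force())
E
```

```text
pics
top {'vfov': 45.25322945599676, 'cx': 320.9614859552385, 'cy': 194.18340870101858, 'dist_coeffs': array([-0.02053219,  0.        ,  0.        ,  0.        ,  0.        ]), 'eye': array([0.22768666, 0.04851305, 1.63824887]), 'attitude': array([-0.70023124,  0.70817546, -0.06414298,  0.063635  ])}
side {'vfov': 56.55998900970985, 'cx': 320.39002396756484, 'cy': 199.6216564113657, 'dist_coeffs': array([-0.00820936,  0.        ,  0.        ,  0.        ,  0.        ]), 'eye': array([ 0.48633269, -0.82234308,  0.71145807]), 'attitude': array([ 8.95007637e-01, -1.36552299e-02,  3.77731269e-04, -4.45841589e-01])}
wrist {'vfov': 61.203936364831215, 'cx': 328.2404182808016, 'cy': 200.61929996019134, 'dist_coeffs': array([-0.05588072,  0.        ,  0.        ,  0.        ,  0.        ]), 'eye': array([ 0.29959182, -0.58235405,  0.38387268]), 'attitude': array([ 0.80901564, -0.56685924, -0.0900769 ,  0.12669034])}
0.15 [ 8.19079713e-01 -5.73679241e-01 -5.87407837e-04 -4.54873462e-04] [0.10441196 0.59484164 0.74654572]
```

View pics/top0.png

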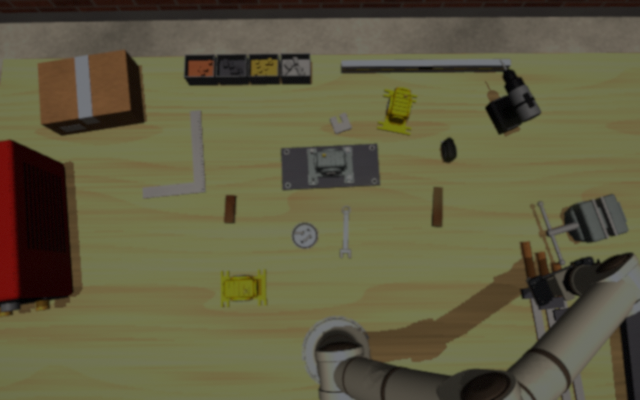

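View pics/side0.png

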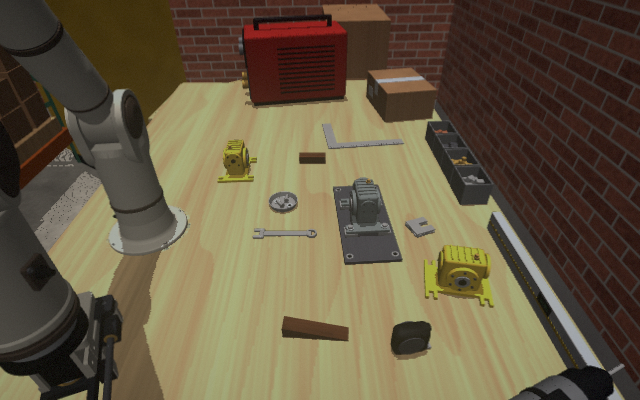

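Top view: base plate centre near (330,167), wedge near (437,207) and offcut near (230,208). Side view: wedge at (315,329), thick end on the left. Next I'll find which end still has its bolts, and measure.

```bash
python3 - <<'E'
from h import *
t=cv2.imread("pics/top0.png"); s=cv2.imread("pics/side0.png")
a=cv2.resize(s[170:270,320:420],(500,500),interpolation=cv2.INTER_CUBIC)
b=cv2.resize(t[135:195,270:390],(800,400),interpolation=cv2.INTER_CUBIC)[:, :]
b=cv2.convertScaleAbs(b,alpha=1.8)
c=cv2.resize(b,(300,150)); 
out=np.zeros((600,800,3),np.uint8); out[:500,:500]=a; out[0:150,500:800]=c
cv2.imwrite("pics/c1.png",out)
for n,im,box,zs in(("top",t,(170,250,400,470),.0145),("side",s,(305,350,270,360),.0145)):
    r0,r1,c0,c1=box; h=cv2.cvtColor(im,cv2.COLOR_BGR2HSV)[r0:r1,c0:c1]
    g=im[r0:r1,c0:c1].astype(int)
    m=((g.max(2)<(75 if n=="top" else 110))&(h[:,:,0]<20)).astype(np.uint8)
    cs=max(cv2.findContours(m,0,1)[0],key=cv2.contourArea)
    rc=cv2.minAreaRect(cs); bx=cv2.approxPolyDP(cs,2.5,True).reshape(-1,2)+[c0,r0]
    C=cal(n); print(n,rc,bx.tolist()); print(onz(C,bx,0.).round(3).tolist())
C=cal("top");g=t[135:200,270:390].astype(int)
print(onz(C,[[281,148],[379,144],[381,185],[284,190],[330,167]],.01).round(3))
E
```

```text
top ((37.0, 36.5), (37.0, 8.0), 90.0) [[435, 188], [433, 224], [440, 225], [440, 189]]
[[0.545, -0.352, 0.0], [0.419, -0.338, 0.0], [0.415, -0.362, 0.0], [0.541, -0.369, 0.0]]
side ((44.74324035644531, 26.04054069519043), (66.58158874511719, 20.2210750579834), 9.462322235107422) [[284, 316], [283, 336], [293, 334], [293, 337], [347, 340], [346, 327]]
[[0.409, -0.311, 0.0], [0.409, -0.361, 0.0], [0.431, -0.357, 0.0], [0.431, -0.365, 0.0], [0.546, -0.375, 0.0], [0.546, -0.344, 0.0]]
[[ 0.692  0.184  0.01 ]
 [ 0.703 -0.161  0.01 ]
 [ 0.556 -0.163  0.01 ]
 [ 0.542  0.173  0.01 ]
 [ 0.622  0.013  0.01 ]]
```

View pics/c1.png

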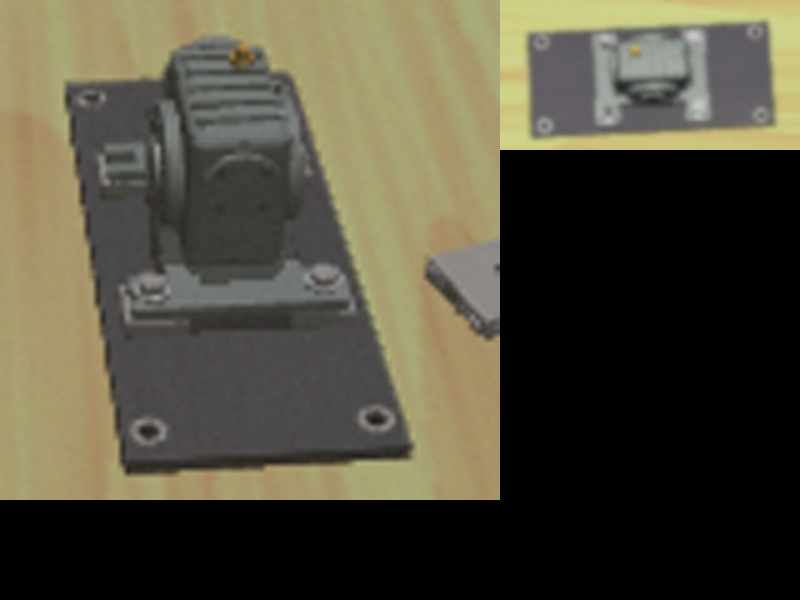

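The heads in the side crop (about (350,228) and (385,225) in the picture) show the bolts are in at the -y end, so the wedge goes in at the +y end, pointing -y. The plate centre is near (0.622, 0.01). I'll check IK for the pick and the place, then look from close by.

```bash
cat >> h.py <<'E'
def down(phi):
    c,s=np.cos(phi),np.sin(phi); return R.from_matrix([[c,s,0],[s,-c,0],[0,0,-1]]).as_quat()
E
python3 - <<'E'
from h import *
D=np.radians
for p1,p2 in((84.5,2),(-95.5,-178)):
    for p,f in(([.433,-.35,.2],p1),([.433,-.35,.004],p1),([.62,.15,.25],p2),([.62,.2,.016],p2),([.62,.15,.014],p2)):
        q=manip.solve_ik(p,down(D(f))); print(f,None if q is None else np.round(q,2))
manip.move_pose([.44,-.35,.17],down(D(84.5)))
C,im=snap("wrist","w1.png"); print(C[2],C[3][:,2],manip.current_clock())
E
```

```text
84.5 [ 1.43  0.55 -1.06  1.8   0.53  1.11  1.66]
84.5 [ 1.27  0.81 -0.84  1.91  0.83  0.82  1.44]
2 [ 0.52  0.8  -1.31  1.54  0.78  1.41 -0.82]
2 [ 0.11  0.83 -0.66  1.66  0.63  0.87 -0.79]
2 [ 0.19  0.82 -0.67  1.7   0.65  0.86 -0.73]
-95.5 [ 1.01  0.37 -0.47  1.81  0.2   1.   -1.2 ]
-95.5 [ 0.9   0.65 -0.34  1.92  0.35  0.63 -1.32]
-178 [ 0.51  0.79 -1.3   1.54  0.77  1.4   2.33]
-178 [ 0.42  1.23 -1.31  1.65  1.24  1.3   2.04]
-178 [ 0.51  1.22 -1.31  1.69  1.24  1.29  2.09]
[ 0.35560531 -0.3429859   0.32804346] [ 0.30437799 -0.03055632 -0.95206111] 1.8
```

View pics/w1.png

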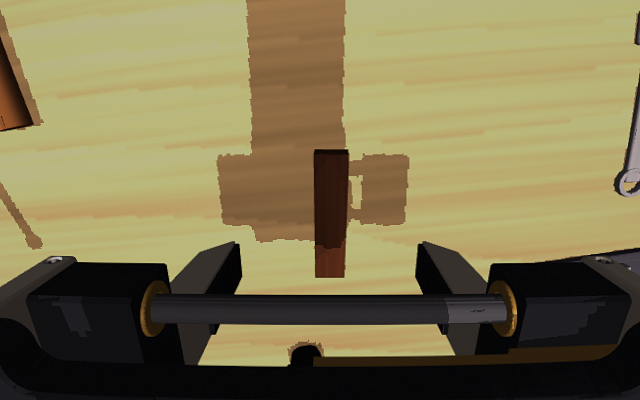

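Wrist view: the wedge lies between the fingers, with its tail face at rows 150–155 (columns 315–348) and its thin end at row 277 (columns 316–344). Now I'll measure its corners and check the height against the side view.

```bash
python3 - <<'E'
from h import *
im=cv2.imread("pics/w1.png"); C=cal("wrist"); S=cal("side")
h=cv2.cvtColor(im,cv2.COLOR_BGR2HSV)
for r in(151,158,165,180,200,225,245,260,272,276):
    g=im[r,290:372].astype(int); m=np.where((g[:,2]-g[:,1]>25)&(g[:,1]<75)|(g.max(1)<70))[0]+290
    print(r,m.min(),m.max(),end=' | ')
print()
print([tuple(im[r,331]) for r in range(146,162)]); print([tuple(im[r,331]) for r in range(272,282)])
print("tail bottom z0",onz(C,[[315,149.5],[348.5,149.5]],0).round(4).tolist())
print("tail top z29",onz(C,[[315,155],[348.5,155]],.029).round(4).tolist())
print("tip bottom z0",onz(C,[[315.5,277.5],[345,277.5]],0.).round(4).tolist())
print("tip top z3",onz(C,[[315.5,277.5],[345,277.5]],0.003).round(4).tolist())
# two-view height: tail top far(+y) corner side (284,316) ; +y side is wrist col?
for w in([315,155],[348.5,155]): print("tri tail",w,tri([C,S],[w,[284,316]]).round(4))
for w in([315.5,277.5],[345,277.5]): print("tri tip",w,tri([C,S],[w,[346.5,327.5]]).round(4),tri([C,S],[w,[347.5,340.5]]).round(4))
E
```

```text
151 314 347 | 158 313 348 | 165 313 348 | 180 314 348 | 200 314 347 | 225 314 346 | 245 315 344 | 260 315 344 | 272 315 343 | 276 315 343 | 
[(np.uint8(68), np.uint8(106), np.uint8(141)), (np.uint8(67), np.uint8(106), np.uint8(141)), (np.uint8(71), np.uint8(112), np.uint8(148)), (np.uint8(29), np.uint8(47), np.uint8(68)), (np.uint8(6), np.uint8(11), np.uint8(19)), (np.uint8(4), np.uint8(8), np.uint8(18)), (np.uint8(5), np.uint8(8), np.uint8(19)), (np.uint8(4), np.uint8(8), np.uint8(20)), (np.uint8(8), np.uint8(14), np.uint8(29)), (np.uint8(10), np.uint8(19), np.uint8(40)), (np.uint8(12), np.uint8(21), np.uint8(43)), (np.uint8(12), np.uint8(23), np.uint8(45)), (np.uint8(13), np.uint8(23), np.uint8(47)), (np.uint8(12), np.uint8(22), np.uint8(48)), (np.uint8(12), np.uint8(24), np.uint8(47)), (np.uint8(13), np.uint8(24), np.uint8(47))]
[(np.uint8(23), np.uint8(41), np.uint8(82)), (np.uint8(22), np.uint8(40), np.uint8(81)), (np.uint8(23), np.uint8(41), np.uint8(82)), (np.uint8(23), np.uint8(40), np.uint8(81)), (np.uint8(19), np.uint8(36), np.uint8(79)), (np.uint8(36), np.uint8(60), np.uint8(92)), (np.uint8(128), np.uint8(195), np.uint8(195)), (np.uint8(122), np.uint8(184), np.uint8(188)), (np.uint8(120), np.uint8(182), np.uint8(187)), (np.uint8(120), np.uint8(182), np.uint8(187))]
tail bottom z0 [[0.4072, -0.3613, 0.0], [0.4104, -0.3288, 0.0]]
tail top z29 [[0.4075, -0.3602, 0.029], [0.4105, -0.3305, 0.029]]
tip bottom z0 [[0.5477, -0.3764, 0.0], [0.5509, -0.3441, 0.0]]
tip top z3 [[0.5459, -0.3761, 0.003], [0.5491, -0.344, 0.003]]
tri tail [315, 155] [ 0.409  -0.3562  0.0586]
tri tail [348.5, 155] [ 0.4114 -0.3302  0.0263]
tri tip [315.5, 277.5] [ 0.5385 -0.3701  0.0286] [ 0.5468 -0.3766  0.0007]
tri tip [345, 277.5] [ 0.5481 -0.345   0.0019] [ 0.5569 -0.3503 -0.0274]
```

The two views agree: tail height about 26–29 mm, tip about 2 mm, yaw −6.15°, grip point (0.431, −0.348). Next: grasp the wedge, lift it, and look at the base from above on the way.

```bash
python3 - <<'E'
from h import *
o=down(np.radians(83.85)); g=[.4309,-.3476]
manip.move_pose(g+[.06],o)
manip.servo_line(g+[.004],vel=.06); print(manip.current_force())
effector.close(45); print(manip.current_finger_gap(),manip.current_tool_pos(),manip.current_force())
manip.servo_line(g+[.16],vel=.15); print(manip.current_finger_gap(),manip.current_force())
manip.servo_line([.45,-.25,.29],vel=.2)
manip.move_pose([.63,.02,.30],down(np.radians(2)))
C,im=snap("wrist","w2.png"); print(C[2],C[3][:,2],manip.current_clock(),manip.current_force(),manip.current_finger_gap())
snap("top","t2.png");snap("side","s2.png")
E
```

```text
[-0.61208617 -0.20117963  0.11053416]
0.032095790840293875 [ 0.43090275 -0.3476215   0.00399074] [-0.15904888 -0.46131989  0.66399239]
0.03136289773831413 [ 0.3545976  -0.25634147 -0.41439745]
[0.62631357 0.10188886 0.45742419] [ 0.0087376  -0.30684501 -0.95171939] 8.2417 [-0.15860578  0.669988   -0.8794955 ] 0.03155175777199552
```

View pics/w2.png

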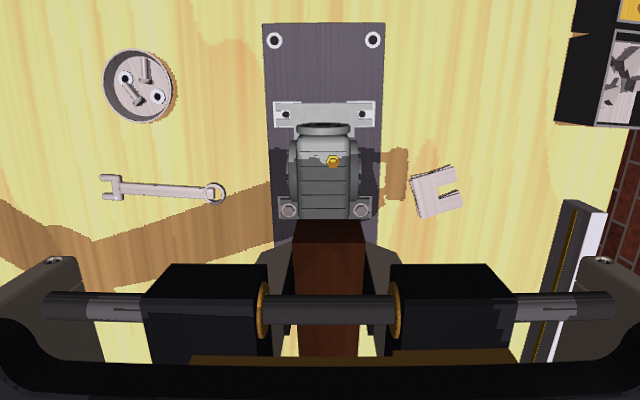

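Wrist view: empty slots at the +y end, (286,114) and (362,113). The bolts are in at the −y end, (289,210) and (360,210). The plate's +y edge is at row 24. The lane heads up the picture.

```bash
python3 - <<'E'
from h import *
im=cv2.imread("pics/w2.png"); C=cal("wrist")
g=cv2.cvtColor(im,cv2.COLOR_BGR2GRAY).astype(int); sat=cv2.cvtColor(im,cv2.COLOR_BGR2HSV)[:,:,1]
m=(im.max(2)<125)
for r in(30,60,90): 
    w=np.where(m[r,240:400])[0]+240; print(r,w.min(),w.max(),onz(C,[[w.min()-.5,r],[w.max()+.5,r]],.01).round(4)[:,:2].tolist())
for c in(290,322,350):
    w=np.where(m[5:60,c])[0]+5; print("edge",c,w.min(),onz(C,[[c,w.min()-.5]],.01).round(4)[0,:2])
# foot outer edge: bright pad / foot boundary
for c in(284,300,325,345,364): print(c,[int(v) for v in g[96:130,c]])
print("holes",onz(C,[[274,40],[373,39.5]],.01).round(4)[:,:2].tolist(),"slots",onz(C,[[286,114],[362,113.5]],.028).round(4)[:,:2].tolist(),"bolts",onz(C,[[289,210],[360,210]],.036).round(4)[:,:2].tolist())
# two-view height of plate corner (+y,-x): wrist vs side
T=cal("top");print("plate corners tri w/top",tri([C,T],[[262.5,23.5],[281,148]]) if 0 else proj(T,onz(C,[[262.5,23.5],[384.5,23.5]],.01)))
t=cv2.imread("pics/t2.png"); s=cv2.imread("pics/s2.png")
a=cv2.resize(im[90:130,262:386],(744,240),interpolation=cv2.INTER_CUBIC)
b=cv2.resize(s[180:250,320:410],(450,350),interpolation=cv2.INTER_CUBIC)
out=np.zeros((600,800,3),np.uint8); out[:240,:744]=a; out[250:600,:450]=b; cv2.imwrite("pics/c2.png",out)
E
```

```text
30 262 384 [[0.5425, 0.1725], [0.6918, 0.1773]]
60 264 383 [[0.5444, 0.1381], [0.6931, 0.1428]]
90 265 382 [[0.5451, 0.1022], [0.6946, 0.107]]
edge 290 23 [0.5772 0.1818]
edge 322 23 [0.6158 0.1829]
edge 350 23 [0.6495 0.1841]
284 [96, 97, 96, 97, 97, 157, 222, 194, 179, 180, 180, 177, 177, 182, 210, 177, 30, 41, 44, 41, 30, 171, 185, 155, 180, 177, 177, 176, 175, 174, 211, 164, 89, 94]
300 [92, 92, 93, 91, 87, 156, 209, 167, 184, 185, 184, 184, 183, 183, 183, 183, 182, 182, 180, 181, 180, 180, 179, 179, 179, 180, 181, 184, 112, 32, 51, 88, 100, 100]
325 [92, 92, 92, 93, 92, 90, 102, 152, 185, 182, 181, 181, 181, 182, 182, 182, 182, 182, 180, 180, 180, 180, 179, 177, 179, 183, 122, 31, 10, 32, 37, 65, 149, 171]
345 [93, 94, 93, 92, 96, 99, 114, 163, 183, 180, 180, 179, 179, 179, 179, 178, 178, 177, 179, 178, 179, 178, 178, 178, 177, 179, 184, 124, 48, 36, 70, 102, 107, 105]
364 [94, 93, 94, 89, 131, 210, 204, 153, 180, 178, 178, 177, 177, 189, 206, 164, 70, 47, 44, 70, 131, 204, 193, 167, 178, 176, 177, 177, 176, 185, 195, 138, 87, 91]
holes [[0.5577, 0.1615], [0.6785, 0.1659]] slots [[0.5745, 0.0743], [0.6686, 0.078]] bolts [[0.5789, -0.0488], [0.6728, -0.0457]]
plate corners tri w/top [[282.06781816 189.41424102]
 [280.88329769 148.22099976]]
```

View pics/c2.png

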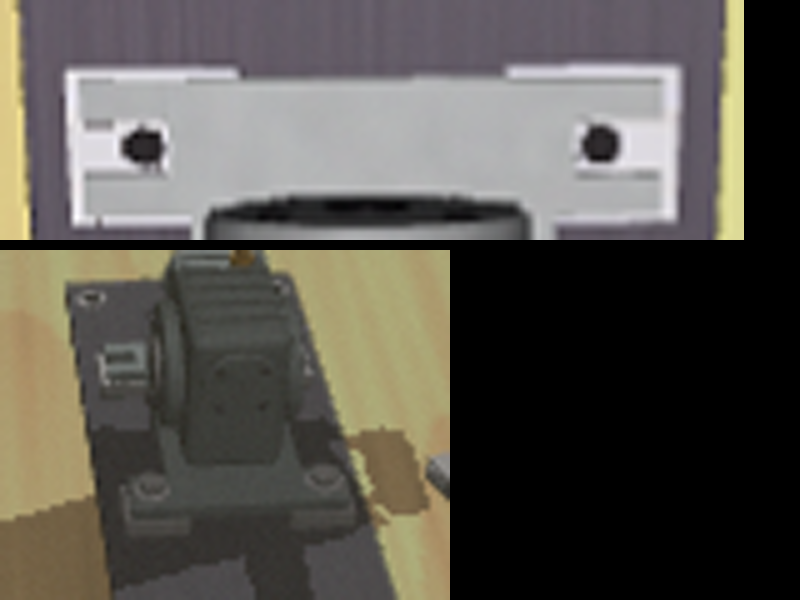

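Base centre (0.6226, 0.0130), yaw about 2°. With 13.3 mm needed under the foot's outer edge, the wedge should end with its grip point at base y ≈ 138.5 mm, about 18 mm past first contact. Bringing it in.

```bash
cat >> h.py <<'E'
B0=np.array([.6226,.0130]); YA=np.radians(2.0); EY=np.array([-np.sin(YA),np.cos(YA)])
def bp(y,z): return list(B0+EY*y)+[z]
def by(): return float((np.array(manip.current_tool_pos())[:2]-B0)@EY)
E
python3 - <<'E'
from h import *
o=down(YA)
p=bp(.222,.29); manip.servo_line(p,ori=o,vel=.2)
manip.servo_line(bp(.222,.03),vel=.15); f0=np.array(manip.current_force()); print("f0",f0)
for z in(.018,.016,.015,.0145,.014,.0135):
    manip.servo_line(bp(.222,z),vel=.03); f=np.array(manip.current_force())-f0; print(z,f.round(2))
    if f[2]>4: break
for y in(.19,.175,.165):
    manip.servo_line(bp(y,z),vel=.05); print(y,(np.array(manip.current_force())-f0).round(2),round(by(),4))
np.save("f0.npy",np.r_[f0,z]); print(manip.current_finger_gap(),manip.current_clock())
snap("wrist","w3.png"); C,im=snap("side","s3.png"); T,t=snap("top","t3.png")
out=np.zeros((600,800,3),np.uint8)
out[:400,:]=cv2.resize(im[150:230,300:460,::-1],(800,400),interpolation=cv2.INTER_CUBIC)
out[400:,:]=cv2.convertScaleAbs(cv2.resize(t[140:200,230:470,::-1],(800,200)),alpha=1.6); cv2.imwrite("pics/c3.png",out)
E
```

```text
f0 [ 0.47571076 -0.32401099 -1.16054133]
0.018 [0.19 1.07 1.18]
0.016 [-0.46  0.24  0.15]
0.015 [-0.74  0.55  0.36]
0.0145 [-0.11  0.53  0.78]
0.014 [0.18 0.31 0.6 ]
0.0135 [-1.7  -0.28  3.5 ]
0.19 [0.35 1.18 6.62] 0.1887
0.175 [-0.68  1.98  7.75] 0.1739
0.165 [-0.76  2.91  8.4 ] 0.1639
0.03177247593146085 14.8417
```

View pics/c3.png

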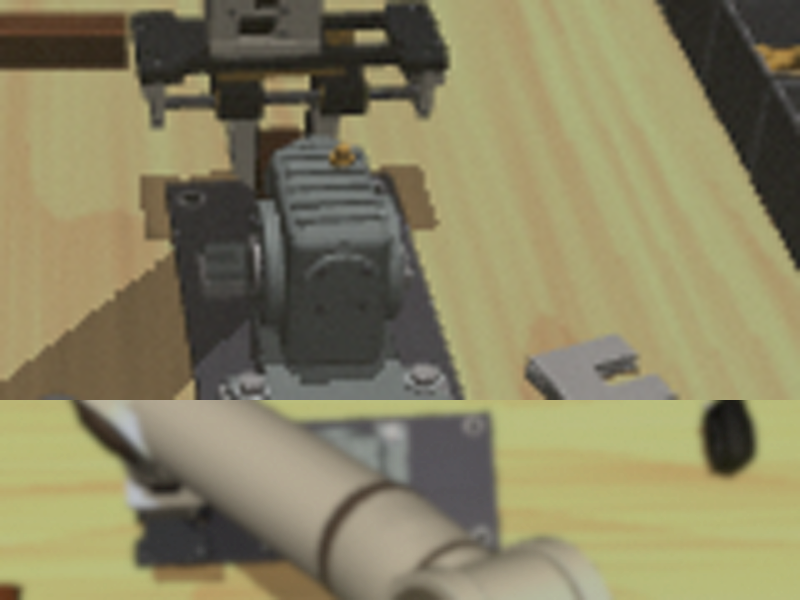

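The wedge lies flat on the plate (about 8 N down), heading into the lane behind the reducer; nothing else has been disturbed. Now pushing in small steps while watching the force.

```bash
python3 - <<'E'
from h import *
d=np.load("f0.npy"); f0=d[:3]
for y in np.arange(.162,.1459,-.002):
    manip.servo_line(bp(y,.0137),vel=.02); manip.sleep(.1)
    f=np.array(manip.current_force())-f0; p=np.array(manip.current_tool_pos()); print(round(y,4),round(by(),4),round(p[2],4),f.round(2),round(manip.current_finger_gap(),4))
    if np.linalg.norm(f)>30: break
print(manip.current_clock())
E
```

```text
0.162 0.1611 0.014 [-1.36  2.88  7.94] 0.0315
0.16 0.1594 0.014 [-1.14  2.58  7.62] 0.0317
0.158 0.1575 0.014 [-0.26  3.65  7.02] 0.0317
0.156 0.1564 0.014 [-1.63  4.86  6.15] 0.0321
0.154 0.1556 0.014 [0.14 7.71 6.58] 0.0315
0.152 0.1544 0.014 [0.21 7.5  4.46] 0.0319
0.15 0.1529 0.014 [-0.44  9.05  4.61] 0.032
0.148 0.1513 0.014 [-0.14 10.19  5.7 ] 0.0316
0.146 0.1494 0.014 [-0.45  9.56  5.18] 0.0315
18.1917
```

Contact came at grip y ≈ 0.157, as predicted (0.156). Continuing to an actual y of about 0.139.

```bash
python3 - <<'E'
from h import *
d=np.load("f0.npy"); f0=d[:3]; y=.146
while by()>.1393 and y>.128:
    y-=min(.002,max(.0005,by()-.139)); manip.servo_line(bp(y,.0137),vel=.02); manip.sleep(.1)
    f=np.array(manip.current_force())-f0; print(round(y,4),round(by(),4),f.round(2))
    if np.linalg.norm(f)>30: break
print(manip.current_clock(),manip.current_tool_pos(),y,manip.current_finger_gap())
W,w=snap("wrist","w4.png"); C,im=snap("side","s4.png")
out=np.zeros((600,800,3),np.uint8)
out[:300,:400]=cv2.resize(cv2.imread("pics/w3.png"),(400,250)).repeat(1,0)[:0].size and 0 or 0
out[:250,:400]=cv2.resize(cv2.imread("pics/w3.png"),(400,250)); out[:250,400:]=cv2.resize(w[:,:,::-1],(400,250))
out[250:600,:400]=cv2.resize(cv2.imread("pics/s2.png")[170:240,320:400],(400,350)); out[250:600,400:]=cv2.resize(im[170:240,320:400,::-1],(400,350))
cv2.imwrite("pics/c4.png",out)
E
```

```text
0.144 0.1475 [-0.66 10.23  5.33]
0.142 0.1456 [-1.9  10.65  5.38]
0.14 0.1437 [-0.81 10.68  4.94]
0.138 0.1417 [-1.18 10.2   4.99]
0.136 0.1398 [-1.26  9.79  5.24]
0.1352 0.1392 [-0.99 11.57  5.71]
20.2917 [0.61720739 0.1520659  0.01401246] 0.13521568205666054 0.03152688992813246
```

View pics/c4.png

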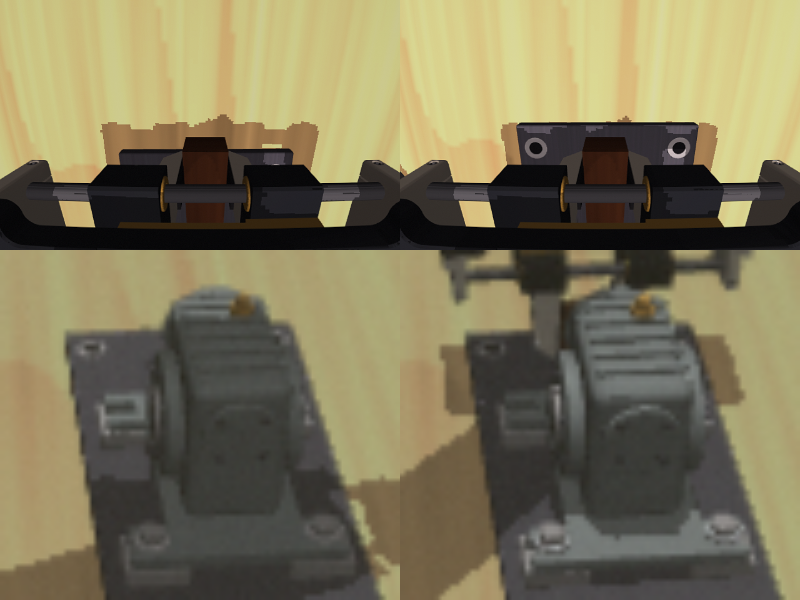

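In hand the wedge tail sits at the same picture row as before the push (no slip), and the plate edge now shows beyond it. I'll check this with numbers: tail to plate edge from the wrist view, and the reducer's shift in the side view.

```bash
python3 - <<'E'
from h import *
W=cal("wrist"); im=cv2.imread("pics/w4.png"); g=cv2.cvtColor(im,cv2.COLOR_BGR2GRAY).astype(int)
for c in(240,280,300,400,430):
    col=g[150:260,c]; r=150+np.argmax(-np.diff(col)); p=onz(W,[[c,r+.5]],.01)[0]; print("plate",c,r,round(float((p[:2]-B0)@EY),4))
for c in(320,334,350):
    print("col",c,g[190:250,c].tolist())
    
S=cal("side"); a=cv2.imread("pics/s3.png",0).astype(np.float32); b=cv2.imread("pics/s4.png",0).astype(np.float32)
def pt(y,z,th):  # point on gear tilted about y=-76,z=.02
    Y=y+.076; Z=z; return bp(-.076+Y*np.cos(th)-Z*np.sin(th), .02+Z*np.cos(th)+Y*np.sin(th))
for nm,(y,z),box in(("plug",(0.02,.106),None),("housing face",(-.047,.06),None),("top far",(.047,.1),None)):
    u=proj(S,[pt(y,z,0),pt(y,z,.0217)]); u0=u[0]; c0,r0=int(u0[0])-12,int(u0[1])-10
    A=a[r0:r0+22,c0:c0+26]; B=b[r0:r0+22,c0:c0+26]
    print(nm,u0.round(1),"pred",(u[1]-u[0]).round(2),"meas",cv2.phaseCorrelate(A-A.mean(),B-B.mean(),cv2.createHanningWindow(A.shape[::-1],cv2.CV_32F)))
E
```

```text
plate 240 195 0.1728
plate 280 195 0.1728
plate 300 195 0.1728
plate 400 195 0.1729
plate 430 246 0.1447
col 320 [208, 208, 208, 209, 216, 128, 33, 17, 20, 21, 50, 72, 80, 89, 88, 90, 52, 47, 48, 48, 47, 48, 49, 48, 48, 48, 49, 49, 52, 19, 13, 14, 12, 14, 16, 16, 15, 16, 15, 16, 17, 16, 16, 16, 15, 16, 15, 15, 16, 18, 16, 16, 20, 33, 33, 32, 33, 32, 32, 33]
col 334 [206, 206, 206, 212, 146, 79, 23, 18, 20, 20, 32, 42, 46, 49, 48, 48, 46, 48, 48, 48, 47, 48, 48, 47, 48, 48, 48, 48, 50, 19, 13, 13, 14, 11, 13, 15, 15, 16, 14, 15, 16, 16, 13, 17, 17, 16, 17, 18, 17, 18, 17, 16, 20, 33, 35, 33, 34, 34, 33, 35]
col 350 [196, 123, 113, 116, 120, 72, 23, 18, 20, 19, 32, 39, 43, 46, 45, 45, 46, 46, 46, 47, 46, 46, 47, 48, 47, 46, 46, 46, 48, 21, 16, 14, 12, 13, 15, 13, 16, 15, 15, 14, 14, 15, 15, 13, 16, 16, 18, 17, 16, 17, 20, 19, 23, 37, 35, 36, 36, 36, 38, 36]
plug [363.8 181.3] pred [ 0.17 -0.14] meas ((-5.609565194979684, -2.2797639486042893), -0.06498247458611006)
housing face [366.5 209.2] pred [0.09 0.12] meas ((0.7261223799454566, 0.71158944828559), 0.9217432818295043)
top far [362.2 177.8] pred [ 0.17 -0.35] meas ((0.633961706199722, -8.831946736736096), -0.07410005139715878)
```

```bash
python3 - <<'E'
from h import *
W=cal("wrist")
for n,r,z in(("plate bot",195,0),("plate top",199.7,.01),("tail bottom",218.6,.01),("tail top",242.6,.039)):
    p=onz(W,[[334,r]],z)[0]; print(n,round(float((p[:2]-B0)@EY),4))
manip.sleep(.3); print(by(),manip.current_force())
E
```

```text
plate bot 0.1701
plate top 0.1706
tail bottom 0.1605
tail top 0.1603
0.13915035573187104 [-1.36914942 10.85591787  2.84356792]
```

```bash
python3 - <<'E'
from h import *
print(by(),manip.current_finger_gap(),manip.current_clock()); manip.hand_in()
E
```

```text
0.13915035573187104 0.031721501308017416 20.6917
the job is handed in; nothing more can be done
```

The wedge is under the reducer's +y foot, the end where the bolts are out, pushed in thin end first along the lane. I worked the foot's lift out at about 3.0–3.1 mm but did not see the gap itself. The job was handed in at 20.7 s, with the gripper still holding the wedge.

**Checks that agreed**
- **Contact:** the push force rose at a grip position of about 157 mm from the base's centre; I had predicted 156 mm. I pushed about 18 mm further, which gives roughly 3.0 mm of lift.
- **Final position:** the last wrist picture puts the wedge tail about 10 mm inside the plate's edge. That makes the wedge about 13.4 mm thick under the foot's outer edge, or about 3.1 mm of lift.
- **Hold:** the wedge did not slip in the jaws, and its position was steady before hand-in. The push was about 11 N along the lane and the downward press about 4–6 N.

**Checks that did not settle anything**
- **Tilt of the reducer:** the predicted movement in the side view was only 0.1–0.35 pixel. Image matching failed on two of three patches, and the third read 0.7 pixel. Nothing there confirms the lift directly.
- **Other objects:** I saw nothing else disturbed in the pictures I looked at, but I did no separate final check of the whole bench.

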